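# Push the load weight in through the chute's hanging flaps

## Robot

A 7-joint arm with a two-finger parallel gripper is mounted at the origin on a cart in front of the work surface, level with it; the furniture and walls round the work are solid. World frame = base frame: x ahead of the robot, y to its left, z up, the work surface at z = 0. Lengths are in m, angles in rad, forces in N, time in s.
With the tool pointing down it reaches from about 0.4 to 0.85 m from the base axis. Payload 6.9 kg.
Tool frame: the origin (TCP) lies between the finger pads; the fingertips stand 19 mm ahead of it and the grasp point (between the pads) is the TCP (nose_length is the distance from the TCP to the fingertips, in m); z points along the fingers, y is the direction in which the jaws open and shut (so a half turn about z gives the same grasp; the last joint's range is limited). The gripper opens to 85 mm and grips with 20 to 120 N. Pads are 22 mm wide; open, the fingers measure 114 mm over their backs; the gripper's body (76 mm by 85 mm) begins 54 mm behind the grasp point. The pads swing forward as they close: fully open they stand 13 mm farther back than shut.
Start: joints at [-1.141, 0.507, -0.238, 1.5, 0.126, 1.149, -0.155], TCP at [0.199, 0.593, 0.25] pointing down, gripper open.
Joint ranges: [-3.08, 3.08], [-0.24, 2.05], [-1.43, 1.35], [0, 2.5], [-1.52, 4.66], [0.17, 1.96], [-2.89, 2.89]. Speed limits (rad/s): [2.39, 2.39, 3.14, 3.14, 3.14, 3.14, 3.14].

## Interface

Orientations are given as a 3x3 rotation matrix whose columns are the frame's x, y, z axes.
In Python, from cell import * gives the robot as it stands.
- The arm moves only by the shell command python3 -m handwheel 'ROWS' [FORCE]. ROWS is JSON, one flat list of numbers, 7 for each row, row after row: the shift along the tool's x, y, z in m, then the turn, a rotation vector about the tool's x, y, z in degrees, then the finger opening in m, from 0 to 0.0854. In form: [dx, dy, dz, ax, ay, az, gripper, dx, dy, dz, ax, ay, az, gripper, ...]. A call has 1 to 20 rows; each row is the pose to reach, as a shift and turn from the pose measured when the call began, along the tool's axes at that moment; what a row does not reach only later rows make up. A row lasts 1/8 s, in which the tool goes at most 62.5 mm and 10.7 degrees, less where a joint would pass 70% of its speed; a pose out of reach is approached as far as the arm can. A call with a gripper value outside its range is refused whole. The fingers move at their own pace and stop on an object; FORCE is the grip in N (left out, the last holds). Time passes only in rows, so rows that repeat a pose let the fingers close. It gives the time, the measured TCP pose, the force and the opening at its end, in the units of the state.
- state(): the state, without advancing time (a new reading comes with each control period).
- capture(name): name is "side" or "top" or "wrist"; returns the picture (384x512x3 uint8, red, green, blue); there is no depth.
- camera_params(name): a dict with "fx", "fy", "cx", "cy" (pixels), "eye" and "attitude" of the camera in the world. Camera axes: x right, y down, z forward; pixel columns grow to the right and rows downward; lengths in m; the calibration is good to about 2 mm. A picture is of the moment at which its call begins: read the wrist's pose just before it. camera_params takes no time and is no camera call; for the wrist camera it gives the pose at the moment of the call.
- finish_job(): hands the job in, once; it reports no verdict.
The state is a dict: "t": time; "joint_positions": joint angles; "joint_vel": joint speeds; "joint_torque": joint torques, N m; "eef_pos": TCP position; "eef_rot": TCP orientation; "ft_force": force on the tool from outside, world axes, zero at the start; "moment": the same for the moment, N m; "finger_gap": finger opening in m.
Only numpy, scipy, OpenCV 4.12 (cv2) and the standard library are available. Lean on these libraries where they do the work, as an engineer would, in place of code of your own. Each camera call takes 0.05 s, during which the arm holds its last target.

## Task

Put the large slotted weight away: with your fingertips push it along the deck of the weight chute, from the flared mouth, in between the two hanging flaps until it lies wholly in the closed bay behind them, then take your fingers away so that both flaps are left hanging shut behind it. Only push the weight: it must stay flat on the deck, neither lifted nor tipped, and must not be put in over the top. Leave the small weight, the wooden die block and the stopwatch where they are.

Things in the scene. Friction and masses are not known exactly. Their poses are not given: they have to be found in the camera images.
- chute: Weight chute, fixed on the worktop: flat aluminium deck 10 mm thick, x = -135 to +130 mm, grey side rails 24 mm high. Origin at worktop height midway between the two gate posts. x points along the chute from mouth to bay, y left, z up. Posts at y = +-44 mm, outside the channel, rise to 65 mm above the worktop; nothing spans the channel between them.
- mouth (a point): Point on the deck's top in the middle of the flared mouth, 90 mm before the gate (chute x = -90 mm). The flared rails narrow from 108 mm apart (chute x = -114 mm) to the straight channel, 68 mm wide, that runs from x = -44 mm on.
- bay (a point): Point on the deck's top where the weight's centre may well end: chute x = +80 mm, on the centre line. The bay is open above; its rubber end buffer is at x = +120 mm, the end wall behind it 28 mm high.
- flap_left (a joint): Swing of the left (+y) flap, a 40 g steel strip 10 mm wide hanging 45 mm down from a free axle on its post (58 mm above the worktop, at the gate). 0 = hanging shut against a stop; up to 1.6 rad as its lower edge swings into the bay and up. Falls shut by itself. Covers chute y = +23 to +33 mm; the 46 mm gap between the flaps passes shut fingers but not the weight.
- flap_right (a joint): The same for the right (-y) flap, which covers y = -23 to -33 mm.
- weight: Large slotted steel weight: a plain cylinder 63 mm in diameter, 36 mm high, about 0.8 kg, standing loose on the deck in the chute's mouth. Origin at the centre of its underside, z up. The flaps drop behind it once its centre is some 70 mm past the gate along the chute; against the end buffer its centre is at about 88 mm.
- small_weight: The small slotted weight, 46 mm in diameter, 28 mm high, loose on the worktop to the left of the chute; a bystander. Origin at the centre of its underside.
- dies: Wooden die block, 32 x 60 x 26 mm, with two steel dies on it, loose on the worktop to the left of the chute; a bystander. Origin at the centre of its underside.
- watch: Black stopwatch, 70 x 58 x 18 mm, loose on the worktop to the left; a bystander. Origin at the centre of its underside.
There are look-alikes about, which are no part of the job. Leave any green or purple look-alike of the weight alone.

How it is judged:
On the way:
1. the weight, flat on the deck, is under the gate and holds both flaps pushed open (value of joint each of flap_left, flap_right above 0.5 rad and contact force between weight and chute above 1 N and x of weight in the frame of chute between -0.02 and 0.07 m and z of weight in the frame of chute below 0.014 m), for 0.1 s.
At the end, for the whole second after the job is handed in: The large weight stands flat and at rest on the deck in the bay, its centre 55 to 100 mm past the gate, and both flaps hang shut behind it (within 0.1 rad) (x of weight in the frame of chute between 0.055 and 0.1 m and y of weight in the frame of chute between -0.01 and 0.01 m and z of weight in the frame of chute below 0.014 m and angle between weight's own z axis and vertical below 0.1 rad and linear speed of weight below 0.02 m/s and value of joint each of flap_left, flap_right below 0.1 rad); the robot touches nothing.
It fails at once if the weight is lifted more than 10 mm off the deck (z of weight in the frame of chute above 0.02 m).
It fails at once if the weight is tipped more than 0.3 rad (angle between weight's own z axis and vertical above 0.3 rad).
It fails at once if the small weight is moved more than 15 mm (distance of small_weight from where it was at the start of the episode above 0.015 m).
It fails at once if the die block is moved more than 15 mm (distance of dies from where it was at the start of the episode above 0.015 m).
It fails at once if the stopwatch is moved more than 15 mm (distance of watch from where it was at the start of the episode above 0.015 m).
It also fails if it takes over 35 s, if anything falls off the work surface, if the arm or the gripper's body presses on something with over 40 N, if the wrist force passes 120 N, or if a joint passes its speed limit or range.

## Working session

There is one attempt and no reset: what is moved stays moved. The work goes in short steps, Python scripts to look and compute and a shell command to move; the robot and the scene stay as the last step left them, time stands still between calls to the robot, and variables do not carry over. Pictures are saved under pics/ and viewed, and the job is handed in when it is done.

```bash
ls; mkdir -p pics; python3 - <<'E'
from cell import *
import cv2
s=state();print(s['t'],s['eef_pos'],s['eef_rot'],s['ft_force'],s['finger_gap'])
for n in ['side','top']:
    cv2.imwrite(f'pics/{n}0.png',capture(n)[:,:,::-1]); print(n,camera_params(n))
E
```

```text
pics
0.0 [0.19877823 0.59204787 0.24945624] [[-9.48045456e-01  3.18134480e-01 -5.15510779e-04]
 [ 3.18134893e-01  9.48043926e-01 -1.70420444e-03]
 [-5.34393298e-05 -1.77966524e-03 -9.99998415e-01]] [0.44909793 0.77772665 0.05204102] 0.0853343838090278
side {'fx': 354.4641456994622, 'fy': 354.4641456994622, 'cx': 249.16254064065646, 'cy': 195.55859997172126, 'eye': array([-0.15171086, -0.33286423,  1.0124027 ]), 'attitude': array([[ 0.50190706, -0.68561417,  0.52727841],
       [-0.86491879, -0.39631178,  0.30798127],
       [-0.00218968, -0.61063098, -0.79191225]])}
top {'fx': 351.7228411549419, 'fy': 351.7228411549419, 'cx': 260.4411038148934, 'cy': 190.79239874859238, 'eye': array([0.40383351, 0.04153432, 1.07708789]), 'attitude': array([[-0.01783425, -0.99534319,  0.0947305 ],
       [-0.99964706,  0.01961642,  0.01791513],
       [-0.01968997, -0.09437757, -0.99534174]])}
```

View pics/side0.png

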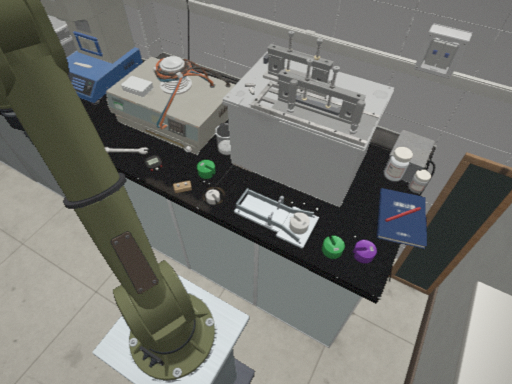

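View pics/top0.png

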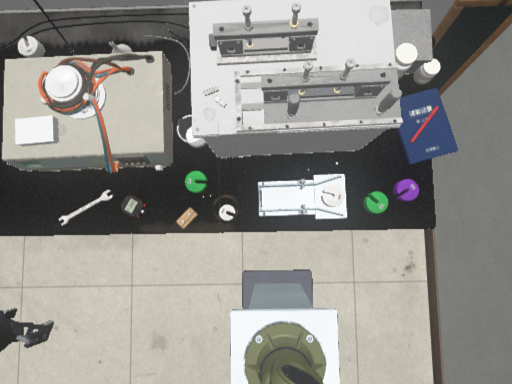

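In the top picture, the steel weight in the chute mouth is at (331,197). The green ones at (376,203) and (196,181) and the purple one at (406,190) are look-alikes, and the small weight is at (227,212). The steel disc on the deck fits the description, so I'll confirm it in an enlarged crop.

```bash
python3 - <<'E'
import cv2
a=cv2.imread('pics/top0.png')[165:230,245:425]
cv2.imwrite('pics/c1.png',cv2.resize(a,None,fx=4.4,fy=4.4,interpolation=cv2.INTER_CUBIC))
a=cv2.imread('pics/side0.png')[180:260,225:345]
cv2.imwrite('pics/c2.png',cv2.resize(a,None,fx=6,fy=6,interpolation=cv2.INTER_CUBIC))
E
```

```text
(no output)
```

View pics/c1.png

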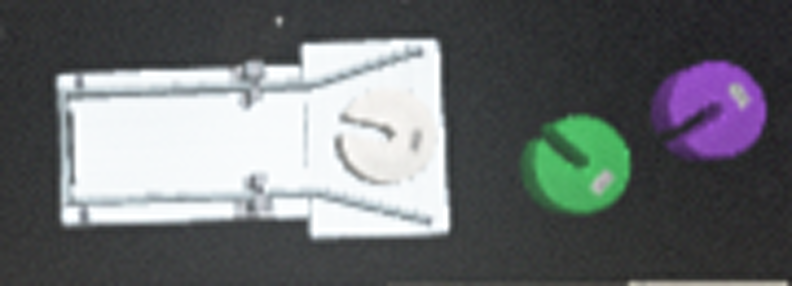

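View pics/c2.png

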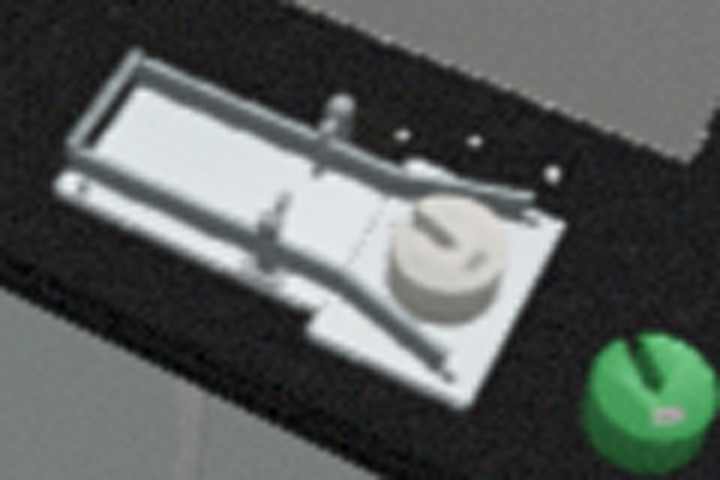

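```bash
cat > h.py <<'E'
from cell import *
import numpy as np, cv2
def ray(p,u,v,z):
    R=np.array(p['attitude']);d=R@np.array([(u-p['cx'])/p['fx'],(v-p['cy'])/p['fy'],1]);e=np.array(p['eye'])
    return e+d*(z-e[2])/d[2]
def proj(p,X):
    c=np.array(p['attitude']).T@(np.array(X)-p['eye']);return np.array([p['fx']*c[0]/c[2]+p['cx'],p['fy']*c[1]/c[2]+p['cy']])
E
python3 - <<'E'
from h import *
p=camera_params('top')
f=lambda u,v,z:ray(p,(u+.5)/4.4-.5+245,(v+.5)/4.4-.5+165,z)
A=f(438,40,.01);B=f(448,235,.01);C=f(57,75,.01);D=f(63,225,.01)
for q in(A,B,C,D):print(q.round(4))
M=(A+B)/2;N=(C+D)/2;d=N-M;L=np.linalg.norm(d);x=d/L;O=M+x*.135
print('L',L,'x',x,'yaw',np.degrees(np.arctan2(x[1],x[0])),'O',O)
print('posts mid',(f(248,70,.065)+f(257,180,.065))/2)
W=f(387,136,.046);y=np.array([-x[1],x[0],0]);print('W',W,(W-O)@x,(W-O)@y)
p=camera_params('side');f=lambda u,v,z:ray(p,(u+.5)/6-.5+225,(v+.5)/6-.5+180,z)
W=f(449,241,.046);print('Wside',W,(W-O)@x,(W-O)@y)
for q in [(565,225),(465,408),(57,187)]:print(f(*q,.01))
E
```

```text
[ 0.5527 -0.1953  0.01  ]
[ 0.4179 -0.1967  0.01  ]
[0.5336 0.069  0.01  ]
[0.4296 0.0667 0.01  ]
L 0.2639141433939914 x [-0.01405404  0.99990124  0.        ] yaw 90.80526377497468 O [ 0.48340334 -0.06105862  0.01      ]
posts mid [ 0.49146389 -0.05992165  0.065     ]
W [ 0.48388357 -0.15096513  0.046     ] -0.0899043835840917 0.0007833663941423603
Wside [ 0.48758976 -0.14939877  0.046     ] -0.08839026700146951 -0.00294446482826351
[ 0.55430006 -0.19494781  0.01      ]
[ 0.41843494 -0.19568411  0.01      ]
[0.43226784 0.06882614 0.01      ]
```

```bash
cat >> h.py <<'E'
def shift(tgt,yax=None):
    s=state();R=np.array(s['eef_rot']);d=R.T@(np.array(tgt)-s['eef_pos'])
    out=[d.round(4)]
    if yax is not None:
        from scipy.spatial.transform import Rotation as Ro
        y=np.array([*yax,0]);y/=np.linalg.norm(y);z=np.array([0,0,-1.]);T=np.c_[np.cross(y,z),y,z]
        out.append(np.degrees(Ro.from_matrix(R.T@T).as_rotvec()).round(2))
    return out
E
python3 - <<'E'
from h import *
p=camera_params('top')
f=lambda u,v,z:ray(p,(u+.5)/4.4-.5+245,(v+.5)/4.4-.5+165,z)
print('green',f(580,164,.036))
print(shift([.45,.2,.25],[1,.014]),shift([.483,-.212,.2],[1,.014]))
E
```

```text
green [ 0.46336199 -0.2808266   0.036     ]
[array([-0.3629, -0.2918,  0.    ]), array([-8.000e-02,  6.000e-02,  7.065e+01])] [array([-0.5253, -0.6718,  0.0506]), array([-8.000e-02,  6.000e-02,  7.065e+01])]
```

```bash
python3 -m handwheel '[-0.036,-0.029,0,0,0,7,0.03,-0.073,-0.058,0,0,0,14,0.008,-0.109,-0.087,0,0,0,21,0.008,-0.145,-0.117,0,0,0,28,0.008,-0.181,-0.146,0,0,0,35,0.008,-0.218,-0.175,0,0,0,42,0.008,-0.254,-0.204,0,0,0,49,0.008,-0.29,-0.233,0,0,0,56,0.008,-0.327,-0.262,0,0,0,63,0.008,-0.363,-0.292,0,0,0,70.6,0.008,-0.39,-0.355,0,0,0,70.6,0.008,-0.413,-0.403,0,0,0,70.6,0.008,-0.436,-0.45,0,0,0,70.6,0.008,-0.459,-0.5,0,0,0,70.6,0.008,-0.482,-0.55,0,0,0,70.6,0.008,-0.5,-0.6,0,0,0,70.6,0.008,-0.525,-0.65,0.02,0,0,70.6,0.008,-0.525,-0.672,0.05,0,0,70.6,0.008,-0.525,-0.672,0.05,0,0,70.6,0.008]'
python3 - <<'E'
from h import *
cv2.imwrite('pics/w1.png',capture('wrist')[:,:,::-1])
cv2.imwrite('pics/t1.png',capture('top')[:,:,::-1])
print(camera_params('wrist'))
s=state();print(s['t'],s['eef_pos'],s['joint_positions'],s['finger_gap'])
E
```

```text
t: 2.48
eef_pos: [0.4805, -0.2135, 0.1985]
eef_rot: [[-0.011, 1.0, -0.005], [1.0, 0.011, -0.001], [-0.001, -0.005, -1.0]]
ft_force: [0.9, 0.6, 0.1]
finger_gap: 0.008
{'fx': 321.20993237940263, 'fy': 321.20993237940263, 'cx': 250.79649674664213, 'cy': 190.65072240150303, 'eye': array([ 0.48169911, -0.14731491,  0.32397893]), 'attitude': array([[ 0.99989339,  0.01437518,  0.00256034],
       [ 0.01454748, -0.9657076 , -0.25922424],
       [-0.00125385,  0.25923385, -0.96581377]])}
2.575 [ 0.48281763 -0.21142171  0.20064725] [ 0.15872141  0.41637167  0.29878193  1.83529589 -0.14968867  0.91252376
  0.54028697] 0.007851086291636118
```

View pics/w1.png

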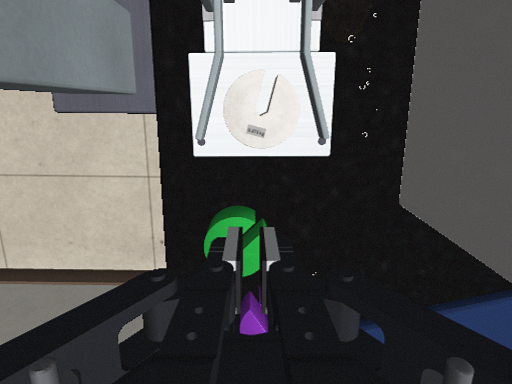

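View pics/t1.png

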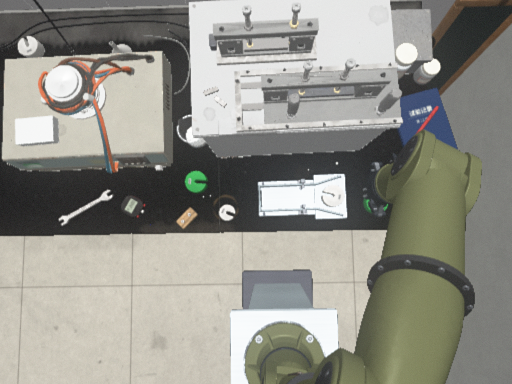

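```bash
python3 - <<'E'
from h import *
p=camera_params('wrist')
for n,u,v,z in [('W',261,108,.046),('dL',194,156,.01),('dR',330,155,.01),('railtipL',202,141,.024),('railtipR',322,141,.024),('chL',219,20,.024),('chR',304,20,.024),('green',237,240,.036)]:
    print(n,ray(p,u,v,z).round(4))
print(shift([.484,-.211,.041],[1,.012]))
E
```

```text
W [ 0.4899 -0.1501  0.046 ]
dL [ 0.4261 -0.1971  0.01  ]
dR [ 0.5598 -0.1942  0.01  ]
railtipL [ 0.4365 -0.1808  0.024 ]
railtipR [ 0.5479 -0.1791  0.024 ]
chL [ 0.4534 -0.0787  0.024 ]
chR [ 0.5253 -0.0777  0.024 ]
green [ 0.4698 -0.2743  0.036 ]
[array([0.0005, 0.0014, 0.1596]), array([-0.06,  0.04,  0.17])]
```

```bash
python3 - <<'E'
from h import *
p=camera_params('wrist');s=state()
tip=np.array(s['eef_pos'])+np.array(s['eef_rot'])[:,2]*.019
print(tip,proj(p,tip))
a=cv2.imread('pics/w1.png')
cv2.imwrite('pics/c3.png',np.hstack([cv2.resize(a[215:275,215:305],None,fx=4.4,fy=4.4,interpolation=2),cv2.resize(a[0:60,215:305],None,fx=4.4,fy=4.4,interpolation=2)]))
cv2.imwrite('pics/c4.png',cv2.resize(a[0:165,180:345],None,fx=3.6,fy=3.6,interpolation=2))
t=cv2.imread('pics/t1.png')
E
```

```text
[ 0.48279793 -0.21143539  0.18164727] [251.51436362 242.84854332]
```

View pics/c3.png

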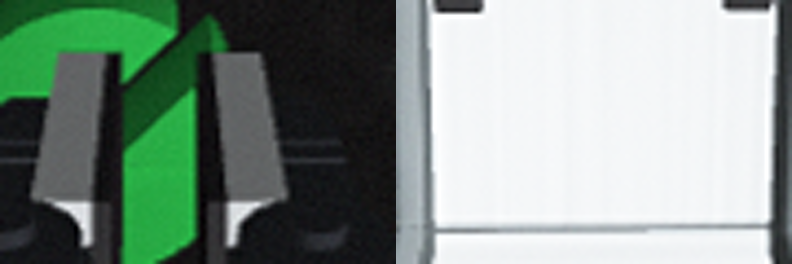

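View pics/c4.png

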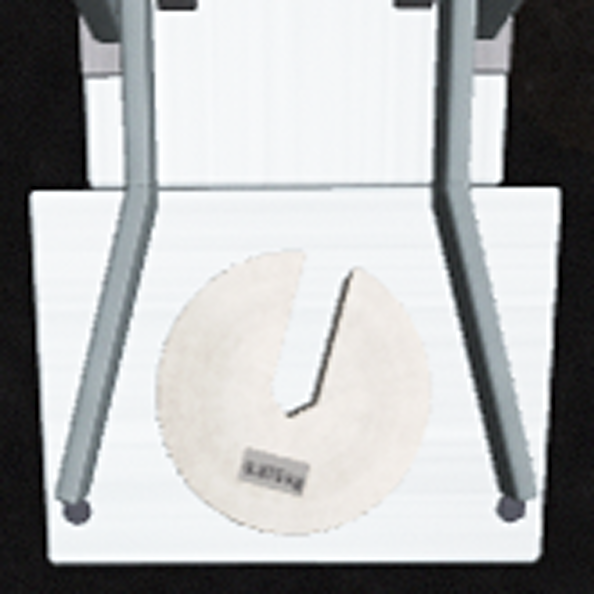

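```bash
python3 - <<'E'
from h import *
p=camera_params('wrist')
f=lambda u,v,z:ray(p,(u+.5)/3.6-.5+180,(v+.5)/3.6-.5,z)
for n,u,v,z in [('W',294.5,391.5,.046),('flaps',297,6,.013),('strip',294,130,.01),('mouth',295.5,562,.01),('mouthback',295,188,.01),('rail tips',296,500,.024),('railkink',294.5,190,.024)]:
    print(n,f(u,v,z).round(4))
E
```

```text
W [ 0.4903 -0.1504  0.046 ]
flaps [ 0.4899 -0.061   0.013 ]
strip [ 0.4899 -0.0877  0.01  ]
mouth [ 0.4928 -0.1959  0.01  ]
mouthback [ 0.4904 -0.1011  0.01  ]
rail tips [ 0.492  -0.1777  0.024 ]
railkink [ 0.4899 -0.1036  0.024 ]
```

```bash
python3 -m handwheel '[0,0.007,0.04,0,0,0.2,0.004,0,0.007,0.09,0,0,0.2,0.004,0,0.007,0.135,0,0,0.2,0.004,0,0.007,0.159,0,0,0.2,0.004,0,0.007,0.159,0,0,0.2,0.004]'
python3 - <<'E'
from h import *
s=state();p=camera_params('wrist')
cv2.imwrite('pics/w2.png',capture('wrist')[:,:,::-1])
print(s['t'],s['eef_pos'],s['eef_rot'].round(4),s['finger_gap'],s['ft_force'])
for y in (-.15,-.1,-.061): print(proj(p,[.4905-(y+.15)*.0,y,.046]))
a=cv2.imread('pics/w2.png');cv2.imwrite('pics/w2b.png',cv2.resize(a,None,fx=1.5,fy=1.5)[:600])
E
```

```text
t: 3.2
eef_pos: [0.49, -0.2096, 0.0411]
eef_rot: [[-0.014, 1.0, -0.002], [1.0, 0.014, 0.001], [0.001, -0.002, -1.0]]
ft_force: [0.4, 0.7, -0.4]
finger_gap: 0.0043
3.2 [ 0.48995815 -0.20957011  0.041097  ] [[-1.380e-02  9.999e-01 -2.500e-03]
 [ 9.999e-01  1.380e-02  9.000e-04]
 [ 9.000e-04 -2.500e-03 -1.000e+00]] 0.004276780062483123 [ 0.35867038  0.68961081 -0.37230219]
[255.4075242  117.36887509]
[258.07391891 -42.84598982]
[ 260.66840337 -198.74000519]
```

View pics/w2b.png

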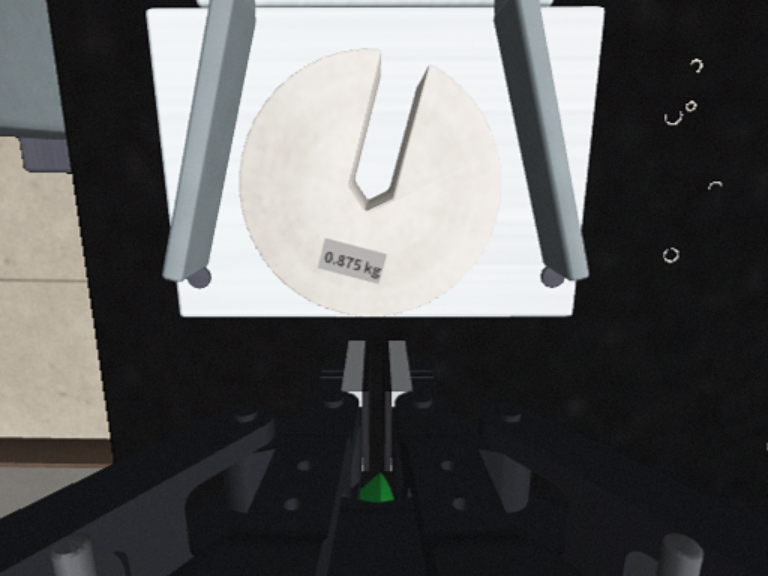

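```bash
python3 -m handwheel '[0.012,-0.001,0,0,0,0,0.004,0.022,-0.001,0,0,0,0,0.004,0.033,-0.001,0,0,0,0,0.004,0.044,-0.001,0,0,0,0,0.004,0.055,-0.001,0,0,0,0,0.004,0.066,-0.001,0,0,0,0,0.004,0.077,-0.001,0,0,0,0,0.004,0.088,-0.001,0,0,0,0,0.004,0.099,-0.001,0,0,0,0,0.004,0.11,-0.001,0,0,0,0,0.004,0.12,-0.001,0,0,0,0,0.004]'
python3 - <<'E'
from h import *
s=state()
a=capture('wrist')[:,:,::-1];b=capture('side')[:,:,::-1]
print(s['t'],s['eef_pos'],s['finger_gap'],s['ft_force'])
cv2.imwrite('pics/w3.png',np.hstack([cv2.resize(a,(400,300)),cv2.resize(b[180:255,230:330],(400,300))]))
E
```

```text
t: 4.62
eef_pos: [0.4892, -0.0916, 0.0438]
eef_rot: [[-0.012, 1.0, 0.004], [1.0, 0.012, -0.003], [-0.003, 0.003, -1.0]]
ft_force: [1.0, -8.0, 4.7]
finger_gap: 0.0041
4.625 [ 0.48919191 -0.09157637  0.04377255] 0.004098535662171574 [ 0.9916399  -7.98971491  4.65767948]
```

View pics/w3.png

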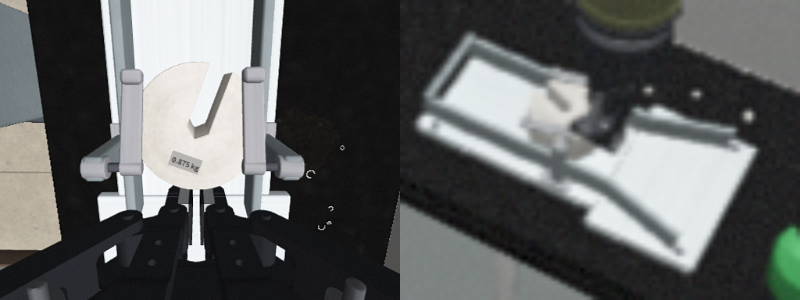

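The weight is flat under the gate with both flaps resting raised on top of it, at (131,75) and (254,75) in the left panel. The fingers are centred between the flaps. I'll keep pushing.

```bash
python3 -m handwheel '[0.008,0,0,0,0,0,0.004,0.016,0,0.001,0,0,0,0.004,0.024,0,0.001,0,0,0,0.004,0.032,0,0.001,0,0,0,0.004]'
python3 - <<'E'
from h import *
s=state();p=camera_params('wrist')
a=capture('wrist')[:,:,::-1];b=capture('side')[:,:,::-1]
print(s['t'],s['eef_pos'],s['finger_gap'],s['ft_force'])
cv2.imwrite('pics/w4.png',np.hstack([cv2.resize(a,(400,300)),cv2.resize(b[180:255,230:330],(400,300))]))
E
```

```text
t: 5.22
eef_pos: [0.4889, -0.0586, 0.043]
eef_rot: [[-0.013, 1.0, 0.004], [1.0, 0.013, -0.002], [-0.002, 0.004, -1.0]]
ft_force: [-0.4, -7.1, 4.8]
finger_gap: 0.0041
5.225 [ 0.48887208 -0.05858276  0.0429574 ] 0.004065990782521374 [-0.38201476 -7.13085431  4.83005981]
```

View pics/w4.png

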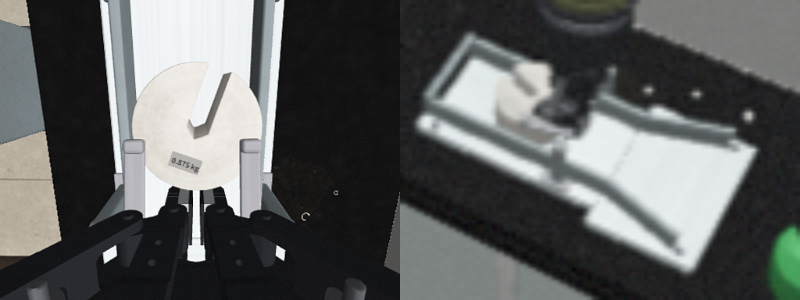

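Still flat, and the flaps are riding on its rear part at (133,145) and (250,145). The push force is steady at about 7 N.

```bash
python3 -m handwheel '[0.008,0,0,0,0,0,0.004,0.016,0,0,0,0,0,0.004,0.023,0,0,0,0,0,0.004,0.029,0,0,0,0,0,0.004]'
python3 - <<'E'
from h import *
s=state();p=camera_params('wrist')
a=capture('wrist')[:,:,::-1];b=capture('side')[:,:,::-1]
print(s['t'],s['eef_pos'],s['finger_gap'],s['ft_force'])
cv2.imwrite('pics/w5.png',np.hstack([cv2.resize(a,(400,300)),cv2.resize(b[180:255,230:330],(400,300))]))
print(ray(p,196*1.28,125*1.28,.046))
E
```

```text
t: 5.82
eef_pos: [0.4883, -0.0278, 0.0428]
eef_rot: [[-0.015, 1.0, 0.003], [1.0, 0.015, -0.001], [-0.001, 0.003, -1.0]]
ft_force: [0.0, -5.2, 1.5]
finger_gap: 0.0037
5.825 [ 0.48827069 -0.02783359  0.04279052] 0.003717570120985352 [ 0.04936342 -5.2023163   1.50982278]
[0.48737024 0.01596542 0.046     ]
```

View pics/w5.png

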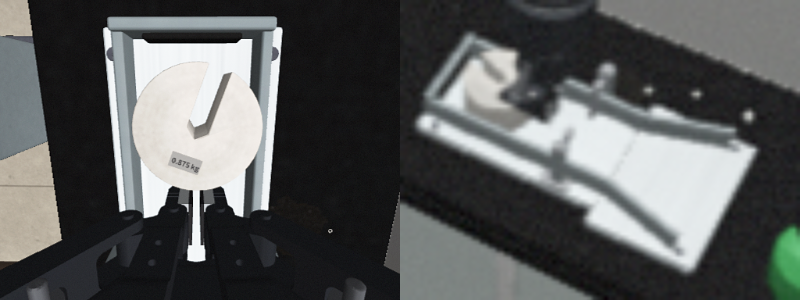

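The centre is about 77 mm past the gate and the flaps are no longer on the weight. I'll push a little further, then back off and go straight up.

```bash
python3 -m handwheel '[0.002,0,0,0,0,0,0.004,0.004,0,0,0,0,0,0.004,0.004,0,0,0,0,0,0.004,0,0,0,0,0,0,0.004,-0.004,0,0,0,0,0,0.004,-0.004,0,-0.02,0,0,0,0.004,-0.004,0,-0.06,0,0,0,0.004,-0.006,0,-0.1,0,0,0,0.004,-0.03,0,-0.15,0,0,0,0.004,-0.06,0,-0.18,0,0,0,0.004,-0.1,0,-0.19,0,0,0,0.004,-0.13,0,-0.19,0,0,0,0.004,-0.13,0,-0.19,0,0,0,0.004]'
python3 - <<'E'
from h import *
s=state();p=camera_params('wrist')
a=capture('wrist')[:,:,::-1];b=capture('side')[:,:,::-1];c=capture('top')[:,:,::-1]
print(s['t'],s['eef_pos'],s['finger_gap'],s['ft_force'])
cv2.imwrite('pics/w6a.png',a);cv2.imwrite('pics/t6.png',c)
cv2.imwrite('pics/w6.png',np.vstack([np.hstack([cv2.resize(a,(400,300)),cv2.resize(b[180:255,230:330],(400,300))]),cv2.resize(c[160:230,100:420],(800,175))]))
E
```

```text
t: 7.55
eef_pos: [0.4892, -0.1593, 0.2329]
eef_rot: [[-0.012, 1.0, 0.003], [1.0, 0.012, -0.001], [-0.001, 0.003, -1.0]]
ft_force: [0.2, 0.7, 0.1]
finger_gap: 0.004
7.55 [ 0.48917708 -0.15934066  0.2329439 ] 0.0039650317304306066 [0.18940694 0.69513463 0.1183396 ]
```

View pics/w6.png

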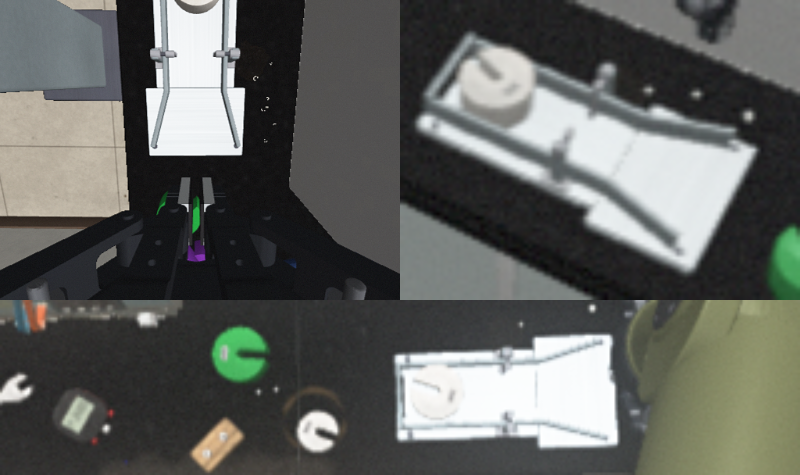

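View pics/w6a.png

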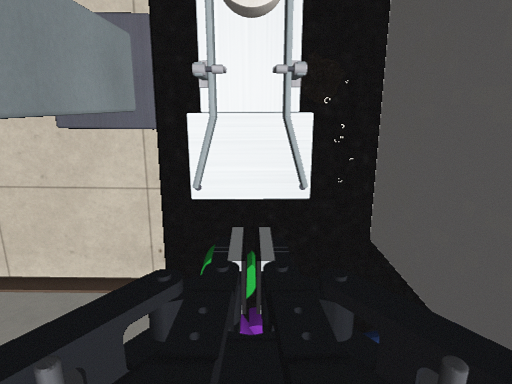

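```bash
python3 - <<'E'
from h import *
p=camera_params('top')
W=ray(p,100+437/2.5,160+(390-300)/2.5,.046);d=W-[.4834,-.0611,.046];x=np.array([-.014,.9999,0]);print(W,d@x,d@[-.9999,-.014,0])
a=cv2.imread('pics/w6a.png');b=cv2.imread('pics/t6.png')
cv2.imwrite('pics/c7.png',np.hstack([cv2.resize(a[0:120,185:315],(650,600),interpolation=2)]))
E
```

```text
[0.48576442 0.0181697  0.046     ] 0.07922867205088656 -0.0034739554401600776
```

View pics/c7.png

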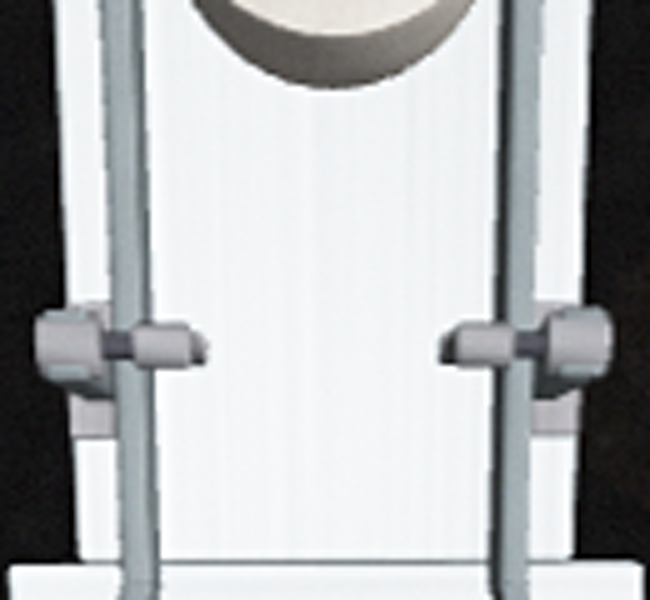

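Both flaps hang shut, seen edge-on at (170,345) and (475,345). The weight lies wholly in the bay behind them at about x = +79 mm.

```bash
python3 -c "
from cell import *
print(finish_job())"
```

```text
the job is handed in; nothing more can be done
None
```

The large weight is in the closed bay with both flaps hanging shut behind it, and I've handed the job in. No verdict was reported. I pushed it along the deck with nearly shut fingertips at up to about 8 N, then backed off a few millimetres and lifted the fingers straight up.

- **Weight:** it stands flat, with its centre about 79 mm past the gate. The top picture put it about 3 mm off the centre line, within what the two rails allow.
- **Flaps:** the wrist close-up shows both hanging straight down behind the weight.
- **Gate passage:** halfway through, both flaps were raised on top of the weight while it lay flat. I judged this from the pictures, since the joint angles can't be read.
- **Robot:** it is clear of everything, with wrist force back near its starting value, and the arm clock read about 7.6 s, against the 35 s limit.
- **Other objects:** the small weight, die block and stopwatch look unmoved in the final top picture. I compared them by eye and didn't measure them.
- **Disagreement:** the top, side and wrist cameras differed by up to about 7 mm on where the chute lies across the robot's x axis. I lined up on the wrist camera, which matched the fingertips.

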